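Unlock the goldsmith's stone case by its code wheels

ROBOT

A 6-joint arm with a two-finger parallel gripper is mounted at the origin on the work surface. World frame = base frame: x ahead of the robot, y to its left, z up, the work surface at z = 0. Lengths are in m, angles in rad, forces in N, time in s.
With the tool pointing down it reaches from about 0.375 to 0.9 m from the base axis. Payload 3.1 kg.
Tool frame: the origin (TCP) lies midway between the tips of the shut fingers; the grasp point (between the pads) lies 19 mm behind it; x points along the fingers, z is the direction in which the jaws open and shut, and the axes are right-handed (so a half turn about x gives the same grasp; the last joint's range is limited). The gripper opens to 85 mm and grips with 20 to 120 N. Pads are 22 mm wide; open, the fingers measure 114 mm over their backs; the gripper's body (76 mm by 85 mm) begins 54 mm behind the grasp point. The pads swing forward as they close: fully open they stand 13 mm farther back than shut.
Start: joints at [1.062, 0.527, 1.433, -0, 1.181, -0.178], TCP at [0.202, 0.591, 0.231] pointing down, gripper open.
Joint ranges: [-3.08, 3.08], [-0.75, 2.2], [0.22, 2.44], [-1.43, 4.57], [0, 2.65], [-2.85, 2.85]. Speed limits (rad/s): [2.79, 2.79, 3.14, 3.14, 3.14, 3.14].

INTERFACE

Orientations are given as a unit quaternion [x, y, z, w].
In Python, from station import status, snapshot, camera_params, ticket gives the robot as it stands.
- The arm moves only by the tool arm_command, never from a script. Its argument "series" is a list that holds one entry, the list of rows, each a list of 4 numbers: the shift along the tool's x, y, z in mm, then the turn about the tool's x in rad. A call has 1 to 10 rows; each row shifts and turns the commanded pose from where the row before left it, along the tool's axes as they then stand; what a row does not reach is not made up. A row lasts 1/10 s, in which the tool goes at most 50 mm and 8.59 degrees, less where a joint would pass 70% of its speed; a pose out of reach is approached as far as the arm can. A call is refused whole if a number of a shift passes 50 or a number of a turn 0.15, either way. A call with a gripper value outside its range is refused whole. "jaw" is the opening in per cent of the stroke, from 0 (shut) to 100 (fully open), set as the call begins (left out, the last holds). The fingers move at their own pace and stop on an object; "force" is the grip in N (left out, the last holds). Time passes only in rows, so rows that do not move let the fingers close. It gives the time, the measured TCP pose, the force and the opening at its end, in the units of the state.
- status.sense(): the state, without advancing time (a new reading comes with each control period).
- snapshot(name): name is "side" or "top" or "wrist"; returns the picture (420x560x3 uint8, red, green, blue); there is no depth.
- camera_params(name): a dict with "fovy" (degrees; the focal length in pixels is half the picture's height over the tangent of half this angle, whatever the lens; pixels are square), "cx", "cy" (the principal point, pixels), "extrinsics" (4x4, takes a point from camera to world coordinates); the wrist camera has in their place "mount" (4x4, takes a point from camera to tool coordinates, whose origin is the TCP and whose axes are the tool frame's). Camera axes: x right, y down, z forward; pixel columns grow to the right and rows downward; lengths in m; the calibration is good to about 2 mm. A picture is of the moment at which its call begins: read the wrist's pose just before it. camera_params takes no time and is no camera call.
- ticket.sign_off(): hands the job in, once; it reports no verdict.
The state is a dict: "t": time; "q": joint angles; "qd": joint speeds; "tau": joint torques, N m; "tcp_pos": TCP position; "tool_rot": TCP orientation; "force": force on the tool from outside, world axes, zero at the start; "ft_torque": the same for the moment, N m; "finger_gap": opening from 0.0 (shut) to 1.0 (fully open).
Only numpy, scipy, OpenCV 4.12 (cv2) and the standard library are available. Lean on these libraries where they do the work, as an engineer would, in place of code of your own. Each camera call takes 0.05 s, during which the arm holds its last target. There are 200 camera calls.

TASK

Unlock the stone case: roll its code wheels with light finger pressure until they read 4-5-2 from left to right as seen from the robot (the pips on top, well centred). The middle wheel already shows its 5, so leave it where it is. Then slide the bolt fully away from you to open the lock, without forcing anything or shifting the things lying around, and let go.

Things in the scene. Friction and masses are not known exactly. Their poses are not given: they have to be found in the camera images.
- case: grey steel case fixed to the bench, 170 (x) by 210 (y) by 75 mm high; its flat top is the deck. Origin: centre of the underside; x points from the bolt (nearer the robot, at x = -58 mm) to the row of wheels (axles along y at x = +25 mm, 42 mm apart, 22 mm gaps), y left, z up. It, its wheels and bolt are spoilt by more than 12 N.
- wheel_a (a joint): left wheel (y = +42 mm), to show 4 (pi). Value in rad: 0 with 1 up, pi/3 with 2 up, ... 5*pi/3 with 6 up; grows as the wheel's top is rolled away from the bolt (case +x). Stops at -0.5 and 5.75, so no way round from 6 to 1. Friction 0.08 N m (2.9 N at the rim): it stays where left, and a fingertip pressed with less than about 5 N slips.
- wheel_b (a joint): middle wheel (y = 0), already showing 5 (4*pi/3) and to be left there. All three wheels are alike: ivory, 56 mm diameter, 20 mm wide, 10 to 18 mm proud of the deck; round the rim the numbers 1 to 6 as groups of black pips (as on dice), 60 degrees apart; the group pointing straight up counts.
- wheel_c (a joint): right wheel (y = -42 mm), to show 2 (pi/3); built like the left wheel.
- top_a (a point): nominal top of the left wheel: fixed to the case, 93 mm above the table, 18 mm above the deck. The axle bearings are worn: the wheel's real top lies anywhere from 0 to 8 mm below this point, different for each wheel and each time, so find it by touch. From there the wheel is sprung, 8 N per mm pressed, with a hard stop after 7 mm.
- top_b (a point): nominal top of the middle wheel: fixed to the case, 93 mm above the table, 18 mm above the deck. The axle bearings are worn: the wheel's real top lies anywhere from 0 to 8 mm below this point, different for each wheel and each time, so find it by touch. From there the wheel is sprung, 8 N per mm pressed, with a hard stop after 7 mm.
- top_c (a point): nominal top of the right wheel: fixed to the case, 93 mm above the table, 18 mm above the deck. The axle bearings are worn: the wheel's real top lies anywhere from 0 to 8 mm below this point, different for each wheel and each time, so find it by touch. From there the wheel is sprung, 8 N per mm pressed, with a hard stop after 7 mm.
- bolt (a joint): bolt travel in m: 0 shut, 0.024 fully open at its end stop (the lock is open from 0.016 on); it slides away from the robot towards the wheels (the case's +x) with 3 N of friction and stays where left. While a wheel shows a wrong number it blocks after 3 to 5 mm, and while it is open it blocks the wheels.
- tab (a point): middle of the top edge of the bolt's upright steel tab, 12 mm thick (x), 44 mm wide (y), its top 31 mm above the deck (106 mm above the table); moves with the bolt. Its foot plate, 26 mm (x) by 90 mm (y), has its top 5 mm above the deck.
- disc: bystander: loose cork soldering disc, 104 mm diameter, 26 mm high, to the left of the case; origin: centre of its underside.
- jar: bystander: loose amber glass jar, 52 mm diameter, 60 mm high, to the right of the case; origin: centre of its underside.
- pliers: bystander: loose pliers with yellow handles, 150 mm long, 14 mm high, lying to the right of the case beyond the jar; origin under the joint pin.

How it is judged:
On the way, in this order (a step that is already met when the one before it is completed fails the run):
1. the wheels read 4-5-2, with the bolt still shut (value of joint wheel_a between 2.972 and 3.312 rad and value of joint wheel_b between 3.989 and 4.389 rad and value of joint wheel_c between 0.877 and 1.217 rad and value of joint bolt below 0.006 m), for 0.2 s.
2. the bolt is slid open (value of joint bolt above 0.016 m), for 0.2 s.
At the end, for the whole second after the job is handed in: left wheel within 0.17 rad of 4 (3.142), middle within 0.2 rad of 5 (4.189), right within 0.17 rad of 2 (1.047), the bolt open by at least 16 of its 24 mm, all at rest and released (value of joint wheel_a between 2.972 and 3.312 rad and value of joint wheel_b between 3.989 and 4.389 rad and value of joint wheel_c between 0.877 and 1.217 rad and value of joint bolt above 0.016 m and velocity of joint wheel_a between -0.05 and 0.05 rad/s and velocity of joint wheel_c between -0.05 and 0.05 rad/s and velocity of joint bolt between -0.05 and 0.05 m/s); the robot touches nothing.
It fails at once if the case, a wheel or the bolt is pressed or pushed with more than 12 N (contact force between case and the arm above 12 N).
It fails at once if the middle wheel is turned off its 5 by more than 0.25 rad (not (value of joint wheel_b between 3.939 and 4.439 rad)).
It fails at once if the disc is shifted more than 15 mm (distance of disc from where it was at the start of the episode above 0.015 m).
It fails at once if the jar is shifted more than 15 mm (distance of jar from where it was at the start of the episode above 0.015 m).
It fails at once if the pliers is shifted more than 15 mm (distance of pliers from where it was at the start of the episode above 0.015 m).
It also fails if it takes over 61 s, if anything falls off the work surface, if the arm or the gripper's body presses on something with over 40 N, if the wrist force passes 120 N, or if a joint passes its speed limit or range.

## Working session

There is one attempt and no reset: what is moved stays moved. The work goes in short steps, Python scripts to look and compute and a tool call to move; the robot and the scene stay as the last step left them, time stands still between calls to the robot, and variables do not carry over. Pictures are saved under pics/ and viewed, about 8 in all and at most 12, crops included, and the job is handed in when it is done.

Besides the shell and the picture viewer there is one more tool, called after ">>>" as name(argument=value, ...) on one line, values as JSON. arm_command: Moves the arm, as the interface text tells. Its arguments: {"type":"object","properties":{"series":{"type":"array"},"jaw":{"type":"number"},"force":{"type":"number"}},"required":["series"]}

```bash
mkdir -p pics; ls; python3 - <<'E'
from station import status,snapshot,camera_params
import cv2,numpy as np
print(status.sense())
a=[]
for n in("top","side"):
    im=snapshot(n);cv2.imwrite(f"pics/{n}0.png",im[:,:,::-1]);c=camera_params(n);print(n,c)
w=snapshot("wrist");cv2.imwrite("pics/wrist0.png",w[:,:,::-1]);print(camera_params("wrist"))
E
```

```text
pics
{'t': 0.0, 'q': array([ 1.06248441e+00,  5.28493169e-01,  1.43391991e+00, -1.87314568e-05,
        1.18138849e+00, -1.78507964e-01]), 'qd': array([ 4.68323439e-04, -5.17430589e-04, -1.39871543e-03,  6.12900320e-05,
       -3.30533555e-04, -4.00174032e-04]), 'tau': array([ 4.78366237e-04, -4.42340362e+01, -1.78025401e+01, -7.30065062e-05,
        8.35548359e-03,  1.37050350e-05]), 'tcp_pos': array([0.20203446, 0.59067932, 0.23031143]), 'tool_rot': array([-0.41148079,  0.57599653,  0.41080162,  0.57458993]), 'force': array([-0.08452966, -0.10858132, -1.48260149]), 'ft_torque': array([ 0.07109488, -0.04889353,  0.01530086]), 'finger_gap': 0.9978952477436555}
top {'fovy': 56.404526131853125, 'cx': 279.96563544549963, 'cy': 216.97504017280417, 'extrinsics': array([[-9.16386751e-04, -9.94752653e-01,  1.02305036e-01,
         5.29526399e-01],
       [-9.99882193e-01, -6.56033174e-04, -1.53352132e-02,
         1.38172915e-02],
       [ 1.53218595e-02, -1.02307036e-01, -9.94634863e-01,
         9.83030613e-01],
       [ 0.00000000e+00,  0.00000000e+00,  0.00000000e+00,
         1.00000000e+00]])}
side {'fovy': 50.88406902594769, 'cx': 285.16179437447084, 'cy': 213.04116960383809, 'extrinsics': array([[ 0.89752121, -0.23761453,  0.37147681,  0.27195392],
       [-0.44093167, -0.47228732,  0.76323256, -0.69237959],
       [-0.00591136, -0.8488133 , -0.52865966,  0.59023448],
       [ 0.        ,  0.        ,  0.        ,  1.        ]])}
{'fovy': 64.75552506368487, 'cx': 278.2095376414791, 'cy': 207.11303457324544, 'mount': array([[-1.50450405e-04, -2.74165945e-01,  9.61682386e-01,
        -1.41972503e-01],
       [-2.52320208e-04, -9.61682356e-01, -2.74165976e-01,
         6.94879960e-02],
       [ 9.99999957e-01, -2.83900282e-04,  7.55078911e-05,
        -7.17959106e-05],
       [ 0.00000000e+00,  0.00000000e+00,  0.00000000e+00,
         1.00000000e+00]])}
```

View pics/top0.png

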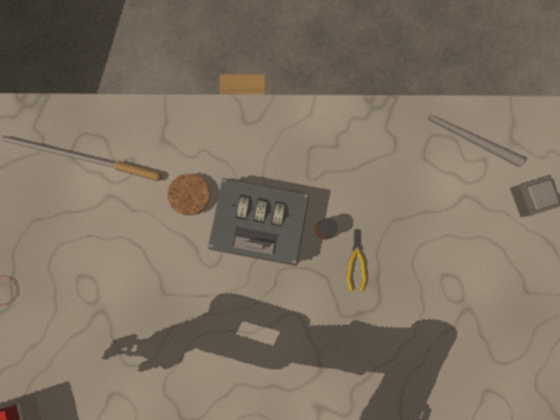

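View pics/side0.png

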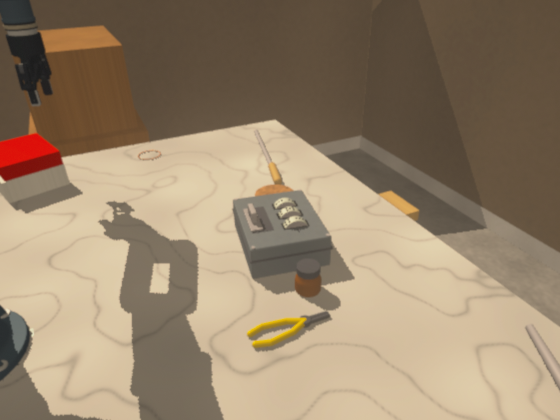

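```bash
cat > h.py <<'E'
import numpy as np,cv2
from scipy.spatial.transform import Rotation as R
from station import status,snapshot,camera_params
def ray(name,uv,s=None):
    c=camera_params(name);f=210/np.tan(np.radians(c["fovy"]/2))
    if name=="wrist":
        T=np.eye(4);T[:3,:3]=R.from_quat(s["tool_rot"]).as_matrix();T[:3,3]=s["tcp_pos"];T=T@c["mount"]
    else:T=c["extrinsics"]
    d=T[:3,:3]@np.array([(uv[0]-c["cx"])/f,(uv[1]-c["cy"])/f,1.]);return T[:3,3],d
def onz(name,uv,z,s=None):
    o,d=ray(name,uv,s);return o+d*(z-o[2])/d[2]
def proj(name,p,s):
    c=camera_params(name);f=210/np.tan(np.radians(c["fovy"]/2))
    T=np.eye(4);T[:3,:3]=R.from_quat(s["tool_rot"]).as_matrix();T[:3,3]=s["tcp_pos"];T=T@c["mount"]
    q=np.linalg.inv(T)@np.append(p,1);return f*q[:2]/q[2]+[c["cx"],c["cy"]]
def go(target,yaw,s=None):
    """tool-axis shift (mm) and turn about tool x; yaw = world angle wanted for tool y"""
    s=s or status.sense();M=R.from_quat(s["tool_rot"]).as_matrix()
    cy=np.arctan2(M[1,1],M[0,1]);turn=-((yaw-cy+np.pi)%(2*np.pi)-np.pi)
    return np.round(M.T@(np.array(target)-s["tcp_pos"])*1000,1),round(turn,3),np.round(M,2)
E
python3 - <<'E'
from h import *
W=[onz("top",p,.088) for p in [(243,207),(261,210),(279,213)]]
print(np.round(W,3))
v=W[0]-W[2];yaw=np.arctan2(v[1],v[0])-np.pi/2;print(yaw,np.linalg.norm(v))
C=[onz("top",p,.075) for p in [(225,181),(307,192),(297,263),(210,248)]];print(np.round(C,3))
b=np.mean(C,0);print(b, W[1]-.025*np.array([np.cos(yaw),np.sin(yaw),0]))
for n,p in(("disc",(188,194)),("jar",(327,229)),("pl",(357,265))):print(n,onz("top",p,.03))
t=W[1]-.06*np.array([np.cos(yaw),np.sin(yaw),0]);t[2]=.2
print(t,*go(t,yaw))
E
```

```text
[[0.645 0.085 0.088]
 [0.638 0.044 0.088]
 [0.631 0.002 0.088]]
-0.16538471786113074 0.08396176494593609
[[ 0.708  0.129  0.075]
 [ 0.682 -0.064  0.075]
 [ 0.516 -0.039  0.075]
 [ 0.551  0.161  0.075]]
[0.61422767 0.04674424 0.075     ] [0.61302837 0.04775126 0.088     ]
disc [0.68405084 0.22465962 0.03      ]
jar [ 0.59808941 -0.11579357  0.03      ]
pl [ 0.51067206 -0.18748528  0.03      ]
[0.57850594 0.05351337 0.2       ] [  31.  -530.1 -386.4] 2.977 [[-0.   -0.95  0.32]
 [-0.    0.32  0.95]
 [-1.    0.   -0.  ]]
```

```bash
python3 - <<'E'
from h import *
yaw=-.1654
t=np.array([.638,.044,.2])+.05*np.array([np.cos(yaw),np.sin(yaw),0])
print(t,*go(t,yaw+np.pi))
E
```

```text
[0.68731763 0.03576766 0.2       ] [  31.  -638.8 -368. ] -0.164 [[-0.   -0.95  0.32]
 [-0.    0.32  0.95]
 [-1.    0.   -0.  ]]
```

>>> arm_command(series=[[[0, -40, -23, 0], [0, -40, -23, 0], [0, -40, -23, 0], [0, -40, -23, 0], [0, -40, -23, 0], [0, -40, -23, 0], [0, -40, -23, 0], [0, -40, -23, 0]]], jaw=0, force=20)

```text
t: 0.95
tcp_pos: [0.4464, 0.312, 0.2312]
tool_rot: [-0.411, 0.575, 0.411, 0.575]
force: [1.4, 0.3, -0.0]
finger_gap: -0.001
```

>>> arm_command(series=[[[5, -40, -23, 0], [5, -40, -23, 0], [5, -40, -23, 0], [5, -40, -23, 0], [5, -40, -23, 0], [5, -40, -23, 0], [1, -40, -23, 0], [0, -39, -23, 0], [0, 0, 0, -0.14], [0, 0, 0, -0.024]]])

```text
t: 1.95
tcp_pos: [0.688, 0.0346, 0.1993]
tool_rot: [-0.456, 0.54, 0.457, 0.54]
force: [-0.6, 0.4, 0.3]
finger_gap: 0.002
```

```bash
python3 - <<'E'
from h import *
s=status.sense();w=snapshot("wrist");cv2.imwrite("pics/w1.png",w[::-1,::-1,::-1])
print(s["t"],s["tcp_pos"],s["force"],s["q"]);M=R.from_quat(s["tool_rot"]).as_matrix();print(np.round(M,3))
yaw=-.1654
print(go(np.array([.6873,.0358,.2]),yaw+np.pi,s)[:2])
E
```

```text
1.95 [0.68802276 0.03463533 0.19931092] [-0.59369391  0.40444876  0.28665187] [-1.11632069e-01  6.48903152e-01  1.28774259e+00  2.37099916e-04
  1.20633909e+00 -1.51541737e+00]
[[-0.001 -0.986  0.166]
 [ 0.     0.166  0.986]
 [-1.     0.001  0.   ]]
(array([-0.7,  0.9,  1. ]), np.float64(-0.002))
```

View pics/w1.png

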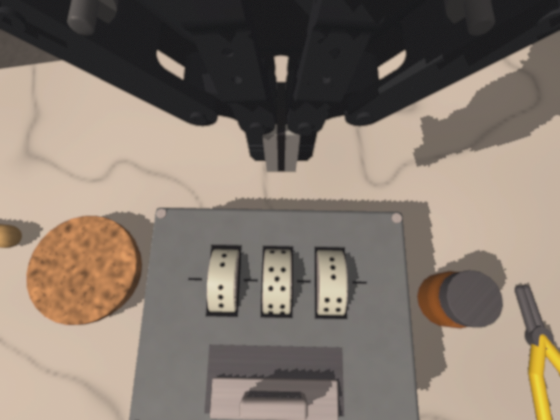

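```bash
python3 - <<'E'
import cv2
im=cv2.imread("pics/w1.png")
cv2.imwrite("pics/w1c.png",cv2.resize(im[235:330,180:370],None,fx=4,fy=4,interpolation=cv2.INTER_CUBIC))
from h import *
s=status.sense()
f=lambda u,v,z:np.round(onz("wrist",(559-u,419-v),z,s),4)
print("axle marks",f(195,279,.075),f(360,282,.075));print("corners",f(161,213,.075),f(397,218,.075))
print("wheels",[f(u,v,.09) for u,v in((224,281),(277,281),(331,282))],"tab",f(275,409,.106))
E
```

```text
axle marks [0.6502 0.1109 0.075 ] [ 0.6263 -0.0173  0.075 ]
corners [0.7091 0.1337 0.075 ] [ 0.6721 -0.0597  0.075 ]
wheels [array([0.6434, 0.0862, 0.09  ]), array([0.6369, 0.0472, 0.09  ]), array([0.6294, 0.0077, 0.09  ])] tab [0.5575 0.0614 0.106 ]
```

View pics/w1c.png

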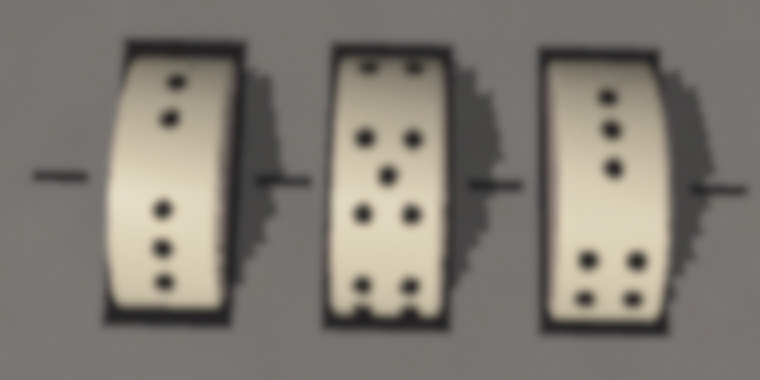

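```bash
cat >> h.py <<'E'
YAW=-.184;EX=np.array([np.cos(YAW),np.sin(YAW),0]);EY=np.array([-np.sin(YAW),np.cos(YAW),0])
B=np.array([.638,.0462,0])
def ang(uv,s,zc,rot180=True):
    """angle from vertical (towards case +x) where the pixel's ray meets the wheel rim"""
    if rot180: uv=(559-uv[0],419-uv[1])
    o,d=ray("wrist",uv,s);px,pz=(o-B)@EX,o[2]-zc;dx,dz=d@EX,d[2]
    a,b,c=dx*dx+dz*dz,px*dx+pz*dz,px*px+pz*pz-.028**2
    t=(-b-np.sqrt(b*b-a*c))/a;return np.arctan2(px+t*dx,pz+t*dz)
def case(p): p=np.array(p)-B;return np.round(np.array([p@EX*1e3+25,p@EY*1e3,p[2]*1e3]),1)
E
python3 - <<'E'
from h import *
s=status.sense()
P={"a2":(173,100),"a3":(164,247),"b5":(388,176),"c3":(611,131),"c4":(611,280)}
for zc in(.057,.061,.065):
    print(zc,{k:round(float(ang((180+u/4,235+v/4),s,zc)),3) for k,(u,v) in P.items()})
print(case(s["tcp_pos"]))
E
```

```text
0.057 {'a2': 0.558, 'a3': -0.491, 'b5': 0.019, 'c3': 0.363, 'c4': -0.689}
0.061 {'a2': 0.534, 'a3': -0.494, 'b5': 0.008, 'c3': 0.346, 'c4': -0.689}
0.065 {'a2': 0.511, 'a3': -0.498, 'b5': -0.003, 'c3': 0.328, 'c4': -0.69}
[ 75.3  -1.1 199.5]
```

```bash
python3 - <<'E'
from h import *
t=B-.0075*EX+.042*EY;t[2]=.097
s=status.sense();print(go(t,YAW+np.pi,s)[:2])
s2=dict(s);s2["tool_rot"]=(R.from_rotvec([0,0,YAW+np.pi-np.arctan2(*R.from_quat(s["tool_rot"]).as_matrix()[[1,0],1])])*R.from_quat(s["tool_rot"])).as_quat()
print(go(t,YAW+np.pi,s2)[:2])
E
```

```text
(array([102.6,  56.9,  44.1]), np.float64(0.017))
(array([102.6,  57.6,  43.1]), np.float64(-0.0))
```

>>> arm_command(series=[[[0, 0, 0, 0.017], [0, 29, 21.5, 0], [0, 28.5, 21.5, 0], [35, 0, 0, 0], [35, 0, 0, 0], [22, 0, 0, 0], [8, 0, 0, 0], [0, 0, 0, 0], [0, 0, 0, 0]]])

```text
t: 2.9
tcp_pos: [0.6398, 0.0894, 0.1015]
tool_rot: [-0.453, 0.543, 0.452, 0.544]
force: [-0.5, -0.1, 0.2]
finger_gap: -0.002
```

```bash
python3 - <<'E'
from h import *
s=status.sense();print(s["t"],case(s["tcp_pos"]),s["force"]);w=snapshot("wrist");cv2.imwrite("pics/w2.png",w[::-1,::-1,::-1])
t=B-.0075*EX+.042*EY;t[2]=.097
print(go(t,YAW+np.pi,s)[:2])
E
```

```text
2.9 [ 18.9  42.8 101.5] [-0.49671459 -0.12123925  0.1765274 ]
(array([ 4.5,  1.4, -0.8]), np.float64(0.001))
```

View pics/w2.png

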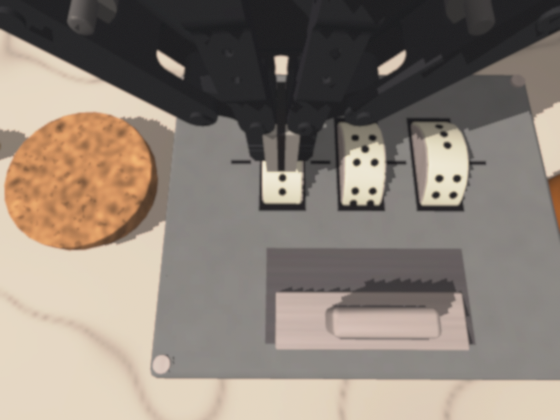

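>>> arm_command(series=[[[3, 1, -0.8, 0], [2.5, 0, 0, 0], [0, 0, 0, 0], [0, 0, 0, 0]]])

```text
t: 3.35
tcp_pos: [0.638, 0.0882, 0.095]
tool_rot: [-0.452, 0.544, 0.452, 0.544]
force: [-1.0, -1.0, 0.6]
finger_gap: -0.003
```

>>> arm_command(series=[[[1, 0, 0, 0], [0.5, 0, 0, 0], [0, 0, 0, 0]]])

```text
t: 3.65
tcp_pos: [0.6379, 0.0883, 0.0932]
tool_rot: [-0.452, 0.544, 0.452, 0.544]
force: [0.1, 0.4, 0.5]
finger_gap: -0.003
```

>>> arm_command(series=[[[0.5, 0, 0, 0], [0.5, 0, 0, 0], [0, 0, 0, 0]]])

```text
t: 3.95
tcp_pos: [0.6378, 0.0883, 0.0922]
tool_rot: [-0.452, 0.544, 0.452, 0.543]
force: [0.5, -0.3, 0.2]
finger_gap: -0.0
```

>>> arm_command(series=[[[0.5, 0, 0, 0], [0.5, 0, 0, 0], [0, 0, 0, 0]]])

```text
t: 4.25
tcp_pos: [0.6379, 0.0883, 0.0912]
tool_rot: [-0.452, 0.544, 0.452, 0.544]
force: [-0.5, -0.3, -0.5]
finger_gap: -0.0
```

>>> arm_command(series=[[[0.5, 0, 0, 0], [0.5, 0, 0, 0], [0, 0, 0, 0]]])

```text
t: 4.55
tcp_pos: [0.6378, 0.0883, 0.0902]
tool_rot: [-0.452, 0.544, 0.452, 0.543]
force: [0.1, 0.5, 0.6]
finger_gap: -0.003
```

>>> arm_command(series=[[[0.5, 0, 0, 0], [0.5, 0, 0, 0], [0, 0, 0, 0]]])

```text
t: 4.85
tcp_pos: [0.638, 0.0883, 0.0895]
tool_rot: [-0.452, 0.543, 0.452, 0.544]
force: [-0.3, -0.1, 1.2]
finger_gap: -0.001
```

>>> arm_command(series=[[[0.4, 0, 0, 0], [0, 0, 0, 0], [0, 0, 0, 0]]])

```text
t: 5.15
tcp_pos: [0.638, 0.0883, 0.0892]
tool_rot: [-0.452, 0.543, 0.452, 0.544]
force: [0.1, 0.3, 2.6]
finger_gap: -0.0
```

>>> arm_command(series=[[[0.4, 0, 0, 0], [0.4, 0, 0, 0], [0, 0, 0, 0], [0, 0, 0, 0]]])

```text
t: 5.55
tcp_pos: [0.638, 0.0883, 0.0887]
tool_rot: [-0.452, 0.543, 0.452, 0.544]
force: [-1.0, 0.5, 5.6]
finger_gap: 0.001
```

>>> arm_command(series=[[[0.5, 0, 0, 0], [0, -0.5, 0, 0], [0, -1, 0, 0], [0, -1.5, 0, 0], [0, -1.5, 0, 0], [0, -1.5, 0, 0], [0, -1, 0, 0], [0, 0, 0, 0]]])

```text
t: 6.35
tcp_pos: [0.6445, 0.0871, 0.0885]
tool_rot: [-0.452, 0.544, 0.452, 0.543]
force: [-2.6, 0.2, 8.6]
finger_gap: -0.002
```

```bash
python3 - <<'E'
from h import *
s=status.sense();print(s["t"],case(s["tcp_pos"]),s["force"],s["force"]@EX)
E
```

```text
6.35 [23.9 41.4 88.5] [-2.57798484  0.23617916  8.57398083] -2.5776798624343686
```

>>> arm_command(series=[[[0.1, -1, 0, 0], [0, -1.5, 0, 0], [0, -1.5, 0, 0], [0, -1.5, 0, 0], [0, -1.5, 0, 0], [0, -1, 0, 0], [0, 0, 0, 0]]])

```text
t: 7.05
tcp_pos: [0.6523, 0.0857, 0.0885]
tool_rot: [-0.452, 0.544, 0.452, 0.543]
force: [-1.7, 0.4, 8.3]
finger_gap: -0.001
```

```bash
python3 - <<'E'
from h import *
s=status.sense();print(s["t"],case(s["tcp_pos"]),s["force"],s["force"]@EX)
E
```

```text
7.05 [31.8 41.4 88.5] [-1.71475029  0.44188874  8.26837128] -1.7666543122597949
```

>>> arm_command(series=[[[-3, 0, 0, 0], [-2, 0, 0, 0], [0, 8, 0, 0], [0, 7, 0, 0], [0, 0, 0, 0], [2, 0, 0, 0], [1.5, 0, 0, 0], [0.5, 0, 0, 0], [0.5, 0, 0, 0], [0, 0, 0, 0]]])

```text
t: 8.05
tcp_pos: [0.6381, 0.0884, 0.0887]
tool_rot: [-0.452, 0.543, 0.452, 0.544]
force: [-2.0, 0.2, 5.8]
finger_gap: 0.002
```

```bash
python3 - <<'E'
from h import *
s=status.sense();print(s["t"],case(s["tcp_pos"]),s["force"],s["force"]@EX)
E
```

```text
8.05 [17.4 41.5 88.7] [-1.99808385  0.2498764   5.7599827 ] -2.0100738723142193
```

>>> arm_command(series=[[[0.5, 0, 0, 0], [0, -1, 0, 0], [0, -1.5, 0, 0], [0, -2, 0, 0], [0, -2, 0, 0], [0, -2, 0, 0], [0, -2, 0, 0], [0, -2, 0, 0], [0, -1.5, 0, 0], [0, -1, 0, 0]]])

```text
t: 9.05
tcp_pos: [0.6524, 0.0857, 0.0886]
tool_rot: [-0.452, 0.544, 0.452, 0.543]
force: [-2.8, 0.5, 8.1]
finger_gap: -0.004
```

>>> arm_command(series=[[[0, 0, 0, 0], [-3, 0, 0, 0], [-2, 0, 0, 0], [0, 0, 0, 0]]])

```text
t: 9.45
tcp_pos: [0.653, 0.0855, 0.0926]
tool_rot: [-0.452, 0.543, 0.452, 0.544]
force: [0.1, -0.1, 0.2]
finger_gap: 0.003
```

```bash
python3 - <<'E'
from h import *
s=status.sense();print(s["t"],case(s["tcp_pos"]),s["force"],s["force"]@EX)
w=snapshot("wrist")[::-1,::-1,::-1];cv2.imwrite("pics/w3.png",cv2.resize(w[110:240,220:480],None,fx=3,fy=3,interpolation=cv2.INTER_CUBIC))
for n,y in(("a",42),("b",0),("c",-42)):
    p=B+EY*y/1e3;p[2]=.0895;print(n,np.array([559,419])-proj("wrist",p,s))
E
```

```text
9.45 [32.5 41.4 92.6] [ 0.12998563 -0.06109536  0.24569906] 0.13896965713807696
a [279.40984922 169.93392168]
b [368.32110885 170.00078297]
c [457.25429818 170.06766075]
```

View pics/w3.png

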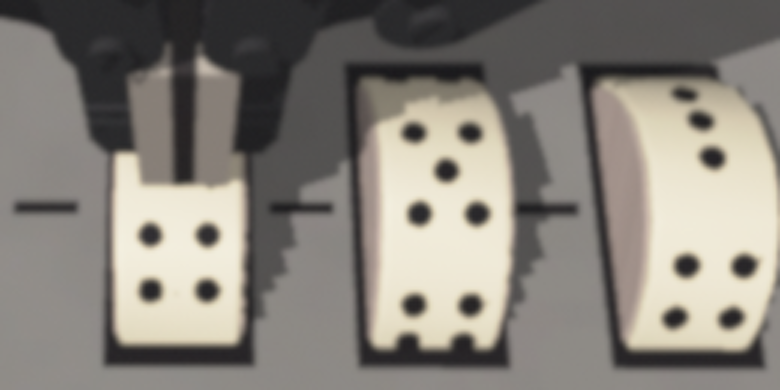

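```bash
python3 - <<'E'
from h import *
s=status.sense()
f=lambda u,v,z:round(float(ang((220+u/3,110+v/3),s,z)),3)
print(f(178,235,.0615),f(178,290,.0615),f(178,263,.0615),"b",[f(445,170,z) for z in(.057,.061,.065)],"c3",[f(700,122,z) for z in(.057,.061,.065)],"c4",[f(707,291,z) for z in(.057,.061,.065)])
E
```

```text
-0.325 -0.639 -0.482 b [0.126, 0.06, -0.003] c3 [0.517, 0.411, 0.318] c4 [-0.593, -0.637, -0.681]
```

>>> arm_command(series=[[[0, 7, 0, 0], [0, 7, 0, 0], [0, 0, 0, 0], [2, 0, 0, 0], [1.5, 0, 0, 0], [0.5, 0, 0, 0], [0.5, 0, 0, 0], [0.5, 0, 0, 0], [0, 0, 0, 0]]])

```text
t: 10.4
tcp_pos: [0.6392, 0.0882, 0.0886]
tool_rot: [-0.452, 0.543, 0.452, 0.544]
force: [-2.1, 0.7, 6.6]
finger_gap: -0.0
```

>>> arm_command(series=[[[0, -1, 0, 0], [0, -1.5, 0, 0], [0, -2, 0, 0], [0, -2, 0, 0], [0, -2, 0, 0], [0, -2, 0, 0], [0, -1.7, 0, 0], [0, -1, 0, 0], [0, -0.5, 0, 0], [0, 0, 0, 0]]])

```text
t: 11.4
tcp_pos: [0.6521, 0.0857, 0.0886]
tool_rot: [-0.452, 0.544, 0.452, 0.543]
force: [-2.6, 1.0, 7.4]
finger_gap: 0.0
```

>>> arm_command(series=[[[-3, 0, 0, 0], [-5, 0, 0, 0], [-10, -10, 0, 0], [-12, -20, 0, 0], [0, -5, 0, 0], [0, 0, 0, 0], [0, 0, 0, 0]]])

```text
t: 12.1
tcp_pos: [0.6853, 0.0794, 0.1164]
tool_rot: [-0.452, 0.544, 0.453, 0.543]
force: [-0.9, 0.4, -0.5]
finger_gap: -0.004
```

```bash
python3 - <<'E'
from h import *
s=status.sense();print(s["t"],case(s["tcp_pos"]),s["force"],s["force"]@EX)
w=snapshot("wrist")[::-1,::-1,::-1];cv2.imwrite("pics/w4.png",w)
for n,y in(("a",42),("b",0),("c",-42)):
    p=B+EY*y/1e3;p[2]=.0895;print(n,np.array([559,419])-proj("wrist",p,s))
p=B+EY*.042-EX*.0075;p[2]=.09;print(go(B-.042*EY+.0075*EX+np.array([0,0,.0935]),YAW+np.pi,s)[:2])
# pips on each wheel: dark blobs within ivory
g=cv2.cvtColor(w,cv2.COLOR_BGR2GRAY)
for n,y in(("a",42),("b",0),("c",-42)):
    p=B+EY*y/1e3;p[2]=.0895;c=np.array([559,419])-proj("wrist",p,s);u0,v0=int(c[0])-26,int(c[1])-45
    r=cv2.resize(g[v0:v0+90,u0:u0+52],None,fx=4,fy=4,interpolation=cv2.INTER_CUBIC)
    k,l,st,ce=cv2.connectedComponentsWithStats((r<95).astype(np.uint8))
    for i in range(1,k):
        if 60<st[i,4]<900 and .5<st[i,2]/st[i,3]<2:
            uv=(u0+ce[i][0]/4,v0+ce[i][1]/4);print(n,np.round(uv,1),st[i,4],round(float(ang(uv,s,.0615)),3))
E
```

```text
12.1 [ 65.4  41.3 116.4] [-0.89282095  0.35401099 -0.54522619] -0.9425209644461784
a [279.22892084 247.42279136]
b [360.81563025 247.50224603]
c [442.4041247  247.58170244]
(array([ 23. ,  33. , -83.3]), np.float64(0.001))
a [271.  238.6] 414 0.168
a [288.2 238.7] 429 0.166
a [270.8 256.1] 379 -0.158
a [288.3 256.1] 393 -0.158
a [270.9 287.2] 339 -0.774
a [287.9 287.2] 346 -0.775
b [351.4 231.8] 437 0.31
b [368.7 231.8] 454 0.31
b [361.3 244.7] 448 0.053
b [352.9 258.4] 414 -0.199
b [370.7 258.5] 431 -0.2
b [351.4 284.9] 369 -0.718
b [368.8 284.9] 368 -0.718
b [379.4 290.6] 83 -0.859
c [434.8 217.1] 433 0.695
c [439.4 227.6] 456 0.407
c [442.7 240.6] 462 0.132
c [434.5 274. ] 445 -0.489
c [452.2 274.1] 450 -0.49
c [431.2 288.4] 365 -0.8
c [448.5 288.5] 365 -0.803
```

>>> arm_command(series=[[[0, 0, -28, 0], [0, 0, -28, 0], [0, 0, -27.3, 0], [0, 17, 0, 0], [0, 16, 0, 0], [10, 0, 0, 0], [8, 0, 0, 0], [4, 0, 0, 0], [1, 0, 0, 0], [0, 0, 0, 0]]])

```text
t: 13.15
tcp_pos: [0.6396, 0.0035, 0.0939]
tool_rot: [-0.452, 0.544, 0.452, 0.543]
force: [0.4, 0.5, -0.6]
finger_gap: 0.004
```

```bash
python3 - <<'E'
from h import *
s=status.sense();print(s["t"],case(s["tcp_pos"]),s["force"])
E
```

```text
13.15 [ 34.3 -41.7  93.9] [ 0.41670573  0.51923486 -0.55022748]
```

>>> arm_command(series=[[[0.5, 1.5, 0, 0], [0.5, 0, 0, 0], [0, 0, 0, 0]]])

```text
t: 13.45
tcp_pos: [0.6378, 0.0037, 0.0937]
tool_rot: [-0.452, 0.543, 0.452, 0.544]
force: [0.2, 0.1, -0.8]
finger_gap: 0.001
```

>>> arm_command(series=[[[0, 0, 0, 0], [0, 0, 0, 0]]])

```text
t: 13.65
tcp_pos: [0.6378, 0.0036, 0.0937]
tool_rot: [-0.452, 0.543, 0.452, 0.544]
force: [-0.6, 0.1, 0.8]
finger_gap: 0.004
```

```bash
python3 - <<'E'
from h import *
s=status.sense();print(s["t"],s["tcp_pos"],case(s["tcp_pos"]),s["force"])
snapshot("wrist");s=status.sense();print(s["t"],s["tcp_pos"],s["force"])
E
```

```text
13.65 [0.6378042  0.00362602 0.09367271] [ 32.6 -41.9  93.7] [-0.55272485  0.10740531  0.77590231]
13.7 [0.63777401 0.00363501 0.0936571 ] [ 0.0646765  -0.21218933 -0.11164051]
```

>>> arm_command(series=[[[0.5, 0, 0, 0], [0.5, 0, 0, 0], [0, 0, 0, 0]]])

```text
t: 14.0
tcp_pos: [0.6376, 0.0037, 0.0924]
tool_rot: [-0.452, 0.544, 0.452, 0.543]
force: [-0.8, -0.0, 0.2]
finger_gap: 0.001
```

>>> arm_command(series=[[[0.5, 0, 0, 0], [0.5, 0, 0, 0], [0, 0, 0, 0]]])

```text
t: 14.3
tcp_pos: [0.6376, 0.0037, 0.0914]
tool_rot: [-0.452, 0.544, 0.452, 0.543]
force: [-0.7, 0.2, -0.0]
finger_gap: 0.002
```

>>> arm_command(series=[[[0.5, 0, 0, 0], [0.5, 0, 0, 0], [0, 0, 0, 0]]])

```text
t: 14.6
tcp_pos: [0.6378, 0.0036, 0.0908]
tool_rot: [-0.452, 0.543, 0.452, 0.544]
force: [-0.9, 1.0, 2.3]
finger_gap: -0.0
```

>>> arm_command(series=[[[0.5, 0, 0, 0], [0, 0, 0, 0], [0, 0, 0, 0]]])

```text
t: 14.9
tcp_pos: [0.6378, 0.0036, 0.0905]
tool_rot: [-0.452, 0.543, 0.452, 0.544]
force: [-1.2, 0.3, 5.5]
finger_gap: 0.005
```

>>> arm_command(series=[[[0.4, 0, 0, 0], [0, 0.5, 0, 0], [0, 1, 0, 0], [0, 1.5, 0, 0], [0, 1.5, 0, 0], [0, 1, 0, 0], [0, 0, 0, 0]]])

```text
t: 15.6
tcp_pos: [0.6336, 0.0044, 0.0903]
tool_rot: [-0.453, 0.543, 0.451, 0.544]
force: [3.4, 0.3, 6.2]
finger_gap: -0.0
```

```bash
python3 - <<'E'
from h import *
s=status.sense();print(s["t"],case(s["tcp_pos"]),s["force"])
E
```

```text
15.6 [ 28.3 -41.9  90.3] [3.35687711 0.25167967 6.23616224]
```

>>> arm_command(series=[[[0.2, 1, 0, 0], [0, 1.5, 0, 0], [0, 1.5, 0, 0], [0, 1.5, 0, 0], [0, 1.5, 0, 0], [0, 1, 0, 0], [0, 0.5, 0, 0], [0, 0, 0, 0]]])

```text
t: 16.4
tcp_pos: [0.6254, 0.0059, 0.0902]
tool_rot: [-0.453, 0.543, 0.451, 0.544]
force: [2.9, 0.0, 6.6]
finger_gap: 0.0
```

>>> arm_command(series=[[[-3, 0, 0, 0], [-2, 0, 0, 0], [0, -7, 0, 0], [0, -7, 0, 0], [0, 0, 0, 0], [2, 0, 0, 0], [1.5, 0, 0, 0], [0.5, 0, 0, 0], [0.5, 0, 0, 0], [0, 0, 0, 0]]])

```text
t: 17.4
tcp_pos: [0.6376, 0.0037, 0.0905]
tool_rot: [-0.452, 0.544, 0.452, 0.544]
force: [-1.6, 0.8, 4.9]
finger_gap: 0.002
```

```bash
python3 - <<'E'
from h import *
s=status.sense();print(s["t"],case(s["tcp_pos"]),s["force"])
E
```

```text
17.4 [ 32.4 -41.9  90.5] [-1.61862393  0.75928718  4.89338082]
```

Second stroke, then lift and measure.

>>> arm_command(series=[[[0.5, 0, 0, 0], [0.1, 1, 0, 0], [0, 1.5, 0, 0], [0, 2, 0, 0], [0, 2, 0, 0], [0, 2, 0, 0], [0, 2, 0, 0], [0, 2, 0, 0], [0, 1, 0, 0], [0, 0.5, 0, 0]]])

```text
t: 18.4
tcp_pos: [0.6255, 0.0059, 0.0903]
tool_rot: [-0.453, 0.543, 0.451, 0.545]
force: [3.3, -0.7, 6.3]
finger_gap: 0.0
```

>>> arm_command(series=[[[0, 0, 0, 0], [-3, 0, 0, 0], [-7, 0, 0, 0], [-15, -25, 0, 0], [0, -25, 0, 0], [0, 0, 0, 0], [0, 0, 0, 0]]])

```text
t: 19.1
tcp_pos: [0.6716, -0.0026, 0.1134]
tool_rot: [-0.451, 0.544, 0.453, 0.543]
force: [0.6, -1.6, -0.5]
finger_gap: -0.002
```

```bash
cat > pips.py <<'E'
from h import *
import sys
s=status.sense();print(s["t"],case(s["tcp_pos"]),s["force"])
w=snapshot("wrist")[::-1,::-1,::-1];cv2.imwrite(f"pics/{sys.argv[1]}.png",w)
g=cv2.cvtColor(w,cv2.COLOR_BGR2GRAY)
for n,y,z in(("a",42,.0895),("b",0,.0895),("c",-42,.0912)):
    p=B+EY*y/1e3;p[2]=z;c=np.array([559,419])-proj("wrist",p,s);u0,v0=int(c[0])-26,int(c[1])-45
    r=cv2.resize(g[v0:v0+90,u0:u0+52],None,fx=4,fy=4,interpolation=cv2.INTER_CUBIC)
    k,l,st,ce=cv2.connectedComponentsWithStats((r<95).astype(np.uint8))
    for i in range(1,k):
        if 60<st[i,4]<900 and .5<st[i,2]/st[i,3]<2:
            uv=(u0+ce[i][0]/4,v0+ce[i][1]/4);print(n,np.round(uv,1),st[i,4],round(float(ang(uv,s,z-.028)),3))
E
python3 pips.py w5
```

```text
19.1 [ 67.  -41.9 113.4] [ 0.64237182 -1.57007741 -0.45136846]
a [127.1 214.4] 362 0.839
a [108.1 240.2] 457 0.169
a [125.7 240.3] 475 0.169
a [105.8 257.9] 386 -0.154
a [123.7 258. ] 397 -0.155
a [110.1 289.6] 369 -0.771
a [127.4 289.7] 358 -0.772
b [190.6 233.2] 453 0.313
b [208.1 233.3] 453 0.312
b [197.9 246.4] 457 0.056
b [173.3 251.6] 300 -0.04
b [206.2 260.5] 394 -0.198
b [188.3 260.4] 372 -0.198
b [190.  287.2] 377 -0.714
b [207.7 287.3] 385 -0.715
c [281.3 216.3] 386 0.736
c [281.2 228.8] 452 0.395
c [281.1 261.8] 398 -0.228
c [281.1 276.4] 411 -0.493
c [281.1 288.7] 363 -0.749
```

>>> arm_command(series=[[[0, 17, 0, 0], [0, 17, 0, 0], [12, 0, 0, 0], [8, 0, 0, 0], [2, 0, 0, 0], [1, 0, 0, 0], [0, 0, 0, 0], [0, 0, 0, 0]]])

```text
t: 19.95
tcp_pos: [0.6407, 0.003, 0.0914]
tool_rot: [-0.453, 0.543, 0.452, 0.544]
force: [0.7, 0.6, -1.1]
finger_gap: -0.002
```

```bash
python3 - <<'E'
from h import *
s=status.sense();print(s["t"],case(s["tcp_pos"]),s["force"])
E
```

```text
19.95 [ 35.5 -41.9  91.4] [ 0.65067208  0.58494624 -1.1157522 ]
```

>>> arm_command(series=[[[-1, 2.3, 0, 0], [0, 0, 0, 0], [1, 0, 0, 0], [0.8, 0, 0, 0], [0, 0, 0, 0], [0, 0, 0, 0]]])

```text
t: 20.55
tcp_pos: [0.6377, 0.0036, 0.0909]
tool_rot: [-0.452, 0.543, 0.452, 0.544]
force: [-0.3, 0.6, 2.2]
finger_gap: 0.004
```

```bash
python3 - <<'E'
from h import *
s=status.sense();print(s["t"],case(s["tcp_pos"]),s["force"])
E
```

```text
20.55 [ 32.5 -41.9  90.9] [-0.3143666   0.58781161  2.23789304]
```

>>> arm_command(series=[[[0.6, 0, 0, 0], [0.5, 0, 0, 0], [0, 0, 0, 0]]])

```text
t: 20.85
tcp_pos: [0.6378, 0.0036, 0.0903]
tool_rot: [-0.453, 0.543, 0.452, 0.544]
force: [-0.5, -0.2, 7.1]
finger_gap: -0.0
```

>>> arm_command(series=[[[0, 1, 0, 0], [0, 1.5, 0, 0], [0, 2, 0, 0], [0, 2, 0, 0], [0, 2, 0, 0], [0, 2, 0, 0], [0, 2, 0, 0], [0, 2, 0, 0], [0, 1, 0, 0], [0, 0, 0, 0]]])

```text
t: 21.85
tcp_pos: [0.6233, 0.0063, 0.0902]
tool_rot: [-0.453, 0.543, 0.451, 0.544]
force: [2.1, -0.3, 6.1]
finger_gap: -0.001
```

```bash
python3 - <<'E'
from h import *
s=status.sense();print(s["t"],case(s["tcp_pos"]),s["force"])
E
```

```text
21.85 [ 17.9 -41.9  90.2] [ 2.07576393 -0.29698317  6.07780196]
```

>>> arm_command(series=[[[0, 0.6, 0, 0], [0, 0.5, 0, 0], [0, 0, 0, 0]]])

```text
t: 22.15
tcp_pos: [0.6222, 0.0066, 0.0902]
tool_rot: [-0.453, 0.543, 0.451, 0.544]
force: [2.0, 0.3, 6.1]
finger_gap: 0.001
```

>>> arm_command(series=[[[-3, 0, 0, 0], [-7, 0, 0, 0], [-15, -25, 0, 0], [0, -25, 20, 0], [0, 0, 21, 0], [0, 0, 0, 0], [0, 0, 0, 0]]])

```text
t: 22.85
tcp_pos: [0.676, 0.0383, 0.1135]
tool_rot: [-0.452, 0.544, 0.453, 0.542]
force: [-0.5, 1.1, -0.5]
finger_gap: 0.004
```

```bash
python3 pips.py w6
```

```text
22.85 [ 63.8  -0.8 113.5] [-0.53493621  1.12503133 -0.45906559]
a [188.8 234.2] 427 0.168
a [206.4 234.3] 441 0.166
a [170.7 245.5] 93 -0.045
a [187.6 251.7] 400 -0.156
a [205.4 251.8] 392 -0.158
a [189.7 283.4] 353 -0.776
a [207.  283.6] 347 -0.778
a [178.1 286.2] 113 -0.844
b [270.6 227.3] 433 0.312
b [288.1 227.4] 440 0.311
b [279.3 240.3] 430 0.054
b [270.2 254.3] 397 -0.199
b [288.1 254.3] 390 -0.2
b [270.3 281.1] 378 -0.717
b [287.8 281.2] 365 -0.719
c [361.7 234.4] 463 0.157
c [362.6 252. ] 436 -0.164
c [360.7 283.5] 330 -0.772
```

View pics/w6.png

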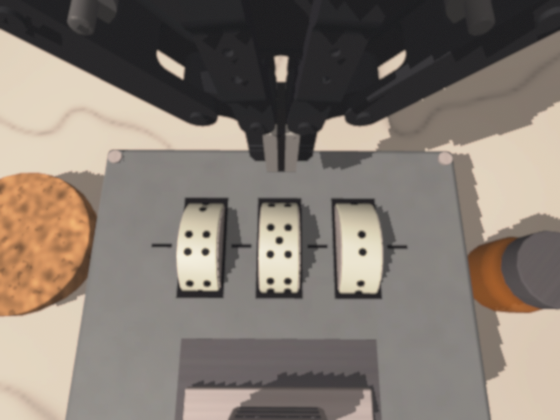

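```bash
python3 - <<'E'
from h import *
s=status.sense()
for x,z in((-95,.136),(-95,.092)):
    print(go(B+EX*(x-25)/1e3+np.array([0,0,z]),YAW+np.pi,s)[:2])
E
```

```text
(array([-21.9, 159. ,   1.5]), np.float64(0.002))
(array([ 22.1, 158.9,   1.6]), np.float64(0.002))
```

>>> arm_command(series=[[[-13, 0, 1.5, 0], [-12, 20, 0, 0], [0, 35, 0, 0], [0, 40, 0, 0], [0, 40, 0, 0], [0, 24, 0, 0], [0, 0, 0, 0], [0, 0, 0, 0]]])

```text
t: 23.7
tcp_pos: [0.5224, 0.0678, 0.1406]
tool_rot: [-0.453, 0.543, 0.451, 0.544]
force: [0.2, 0.1, 0.2]
finger_gap: -0.001
```

```bash
python3 - <<'E'
from h import *
s=status.sense();print(s["t"],case(s["tcp_pos"]),s["force"])
w=snapshot("wrist")[::-1,::-1,::-1];cv2.imwrite("pics/w7.png",w)
print(go(B+EX*(-95-25)/1e3+np.array([0,0,.092]),YAW+np.pi,s)[:2])
E
```

```text
23.7 [-9.260e+01  1.000e-01  1.406e+02] [0.23214164 0.14230569 0.2413045 ]
(array([48.6,  2.5, -0.1]), np.float64(0.001))
```

>>> arm_command(series=[[[20, 0, 0, 0], [18, 0, 0, 0], [9, 0, 0, 0], [0, 0, 0, 0], [0, -6, 0, 0], [0, -4, 0, 0], [0, 0, 0, 0], [0, 0, 0, 0]]])

```text
t: 24.55
tcp_pos: [0.532, 0.0664, 0.0929]
tool_rot: [-0.453, 0.543, 0.452, 0.544]
force: [0.6, 0.3, 1.1]
finger_gap: -0.0
```

```bash
python3 - <<'E'
from h import *
s=status.sense();print(s["t"],case(s["tcp_pos"]),s["force"],s["force"]@EX)
E
```

```text
24.55 [-82.9   0.5  92.9] [0.62812721 0.33346342 1.13690064] 0.5565126052748197
```

>>> arm_command(series=[[[0, -2, 0, 0], [0, -1, 0, 0], [0, -1, 0, 0], [0, -1, 0, 0], [0, -1, 0, 0], [0, -1, 0, 0], [0, -1, 0, 0], [0, -1, 0, 0], [0, 0, 0, 0]]])

```text
t: 25.45
tcp_pos: [0.5405, 0.0648, 0.0924]
tool_rot: [-0.452, 0.544, 0.452, 0.544]
force: [-0.2, -0.4, 0.3]
finger_gap: 0.0
```

```bash
python3 - <<'E'
from h import *
s=status.sense();print(s["t"],case(s["tcp_pos"]),s["force"],s["force"]@EX)
E
```

```text
25.45 [-74.2   0.5  92.4] [-0.20547453 -0.3790739   0.32494936] -0.1326493698726544
```

>>> arm_command(series=[[[0, -1, 0, 0], [0, -1, 0, 0], [0, -1, 0, 0], [0, 0, 0, 0]]])

```text
t: 25.85
tcp_pos: [0.5423, 0.0645, 0.0923]
tool_rot: [-0.452, 0.544, 0.453, 0.543]
force: [-3.7, 0.7, 1.6]
finger_gap: 0.001
```

```bash
python3 - <<'E'
from h import *
s=status.sense();print(s["t"],case(s["tcp_pos"]),s["force"],s["force"]@EX)
w=snapshot("wrist")[::-1,::-1,::-1];cv2.imwrite("pics/w8.png",w)
E
```

```text
25.85 [-72.5   0.5  92.3] [-3.66587122  0.66024889  1.64525092] -3.7247916824999265
```

View pics/w8.png

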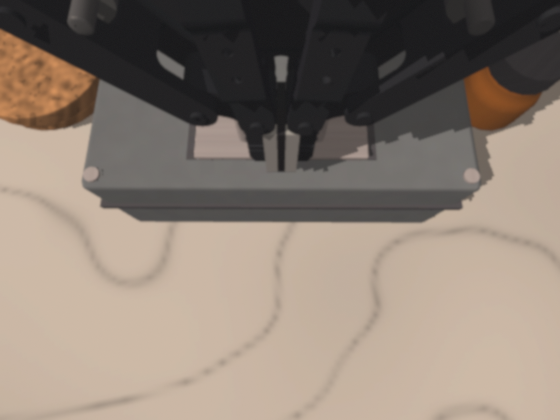

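>>> arm_command(series=[[[0, -1, 0, 0], [0, -1, 0, 0], [0, -1, 0, 0], [0, 0, 0, 0]]])

```text
t: 26.3
tcp_pos: [0.5463, 0.0637, 0.0923]
tool_rot: [-0.452, 0.544, 0.452, 0.544]
force: [-3.4, 0.5, 0.7]
finger_gap: -0.003
```

>>> arm_command(series=[[[0, -1, 0, 0], [0, 0, 0, 0]]])

```text
t: 26.5
tcp_pos: [0.5472, 0.0636, 0.0923]
tool_rot: [-0.452, 0.544, 0.452, 0.544]
force: [-3.0, -0.4, -0.1]
finger_gap: -0.0
```

>>> arm_command(series=[[[0, -0.8, 0, 0], [0, -0.7, 0, 0], [0, 0, 0, 0]]])

```text
t: 26.8
tcp_pos: [0.5487, 0.0633, 0.0923]
tool_rot: [-0.452, 0.544, 0.452, 0.544]
force: [-3.1, 1.0, -0.2]
finger_gap: 0.001
```

>>> arm_command(series=[[[0, -1.2, 0, 0], [0, -1.2, 0, 0], [0, -1.2, 0, 0], [0, -1.2, 0, 0], [0, -1.2, 0, 0], [0, -1.2, 0, 0], [0, -1.2, 0, 0], [0, -1.2, 0, 0], [0, -1.2, 0, 0], [0, 0, 0, 0]]])

```text
t: 27.8
tcp_pos: [0.5596, 0.0613, 0.0924]
tool_rot: [-0.452, 0.543, 0.452, 0.544]
force: [-2.9, 0.4, -2.7]
finger_gap: -0.001
```

>>> arm_command(series=[[[0, -1, 0, 0], [0, -1, 0, 0], [0, 0, 0, 0]]])

```text
t: 28.1
tcp_pos: [0.5615, 0.061, 0.0924]
tool_rot: [-0.452, 0.543, 0.452, 0.544]
force: [-3.0, -0.7, -1.6]
finger_gap: -0.005
```

>>> arm_command(series=[[[0, -1, 0, 0], [0, -1, 0, 0], [0, 0, 0, 0]]])

```text
t: 28.4
tcp_pos: [0.5635, 0.0606, 0.0924]
tool_rot: [-0.452, 0.543, 0.452, 0.544]
force: [-2.7, -0.3, -2.1]
finger_gap: -0.001
```

>>> arm_command(series=[[[0, -0.8, 0, 0], [0, 0, 0, 0], [0, 0, 0, 0]]])

```text
t: 28.7
tcp_pos: [0.5642, 0.0605, 0.0924]
tool_rot: [-0.452, 0.543, 0.452, 0.544]
force: [-3.3, -0.5, -1.4]
finger_gap: 0.0
```

>>> arm_command(series=[[[0, -0.7, 0, 0], [0, 0, 0, 0], [0, 0, 0, 0]]])

```text
t: 29.0
tcp_pos: [0.5647, 0.0604, 0.0924]
tool_rot: [-0.452, 0.544, 0.452, 0.544]
force: [-3.3, -0.5, -2.3]
finger_gap: -0.001
```

>>> arm_command(series=[[[0, -0.6, 0, 0], [0, 0, 0, 0], [0, 0, 0, 0]]])

```text
t: 29.3
tcp_pos: [0.5647, 0.0604, 0.0924]
tool_rot: [-0.452, 0.544, 0.453, 0.543]
force: [-4.6, 0.2, 0.4]
finger_gap: 0.002
```

>>> arm_command(series=[[[0, 3, 0, 0], [0, 10, 0, 0], [0, 12, 0, 0], [-15, 0, 0, 0], [-30, 0, 0, 0], [-20, 0, 0, 0], [0, 0, 0, 0]]])

```text
t: 30.0
tcp_pos: [0.5426, 0.0649, 0.1604]
tool_rot: [-0.454, 0.541, 0.45, 0.545]
force: [-0.0, 0.2, -0.2]
finger_gap: -0.0
```

>>> arm_command(series=[[[0, -40, 0, 0], [0, -40, 0, 0], [0, -40, 0, 0], [0, -30, 0, 0], [0, 0, 0, 0], [0, 0, 0, 0], [0, 0, 0, 0]]])

```text
t: 30.7
tcp_pos: [0.6862, 0.0381, 0.1563]
tool_rot: [-0.451, 0.544, 0.453, 0.543]
force: [1.0, 0.6, -1.4]
finger_gap: 0.0
```

```bash
python3 pips.py w9
```

```text
30.7 [ 73.8   0.8 156.3] [ 1.04135704  0.61399531 -1.41746472]
a [208.5 264. ] 250 0.167
a [222.6 264.1] 258 0.165
a [190.3 271.6] 270 -0.005
a [207.6 278.5] 228 -0.156
a [222.1 278.6] 209 -0.157
a [209.  303.9] 198 -0.771
a [223.1 304. ] 193 -0.774
b [275.1 258.2] 269 0.307
b [289.4 258.3] 262 0.305
b [282.2 269.2] 246 0.05
b [256.7 272. ] 199 -0.011
b [274.8 280.7] 229 -0.202
b [289.4 280.7] 225 -0.202
b [274.8 302.2] 207 -0.719
b [289.2 302.2] 203 -0.719
c [349.4 264.1] 275 0.16
c [349.9 278.8] 244 -0.162
c [348.6 304. ] 190 -0.769
```

View pics/w9.png

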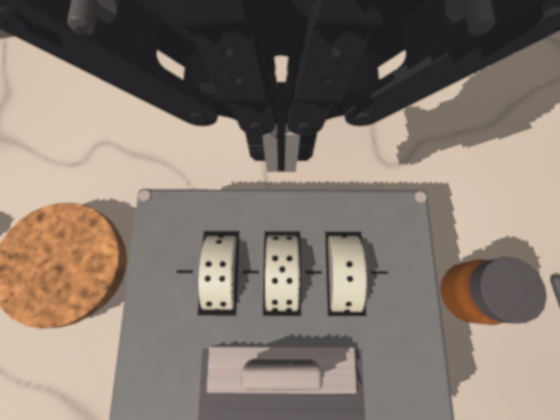

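The wheels read 4-5-2 and the foot plate has moved to the wheel end of its recess, so the bolt is open. The arm is clear, so I'm handing in.

```bash
python3 -c "
from station import ticket;print(ticket.sign_off())"
```

```text
the job is handed in; nothing more can be done
None
```

The case is unlocked: the wheels read 4-5-2, the bolt is open, and I handed the job in at about 31 s of the 61 s allowed. The sign-off reported no verdict.

- **Wheels:** I rolled the left wheel away from the bolt to 4 and the right wheel towards it to 2, in three light strokes each. The pressing force was about 6 to 8.6 N, and the real tops were found by touch at about 89.5 mm and 91 mm. In the last wrist picture the 4 and the 2 are within about 0.01 rad of straight up.
- **Middle wheel:** I never touched it. Its 5 reads about 0.05 rad off, but its height is not known, and its reading did not change from check to check.
- **Bolt:** I pushed the tab about 23 mm at roughly 3 N until the force rose to 4.6 N at the end stop. The last picture shows the foot plate at the wheel end of its recess. I then backed the tool off and raised it to 156 mm; it touches nothing.
- **Bystanders:** the arm never went near the disc, jar or pliers. The disc and jar look undisturbed in the last picture, where only the edge of the pliers shows; I did not measure any of their positions again.

No check failed. The one disagreement was the case's heading: the first top-camera estimate was 0.165 rad and the wrist camera gave about 0.184 rad. I used the wrist value, and it fitted.

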